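# Fit the air filter into the compressor's quick coupler

## Robot

A 6-joint arm with a two-finger parallel gripper is mounted at the origin on the work surface. World frame = base frame: x ahead of the robot, y to its left, z up, the work surface at z = 0. Lengths are in mm, angles in rad, forces in N, time in s.
With the tool pointing down it reaches from about 325 to 875 mm from the base axis. Payload 4.4 kg.
Tool frame: the origin (TCP) lies at the very end of the fingers, on their centre line; the grasp point (between the pads) lies 19 mm behind it (tcp_to_grasp is the distance from the TCP to the grasp point, in mm); z points along the fingers, x is the direction in which the jaws open and shut, and the axes are right-handed (so a half turn about z gives the same grasp; the last joint's range is limited). The gripper opens to 85 mm and grips with 20 to 120 N. Pads are 22 mm wide; open, the fingers measure 114 mm over their backs; the gripper's body (76 mm by 85 mm) begins 54 mm behind the grasp point. The pads swing forward as they close: fully open they stand 13 mm farther back than shut.
Start: joints at [0.986, 0.207, 1.542, -0, 1.393, -0.15], TCP at [242.216, 521.497, 231.282] pointing down, gripper open.
Joint ranges: [-2.73, 2.73], [-0.86, 2.22], [0.23, 2.46], [-1.11, 4.25], [0.08, 2.63], [-2.82, 2.82]. Speed limits (rad/s): [2.79, 2.79, 3.14, 3.14, 3.14, 3.14].

## Interface

Orientations are given as a unit quaternion [w, x, y, z].
In Python, from plant import * gives the robot as it stands. The module is installed in compiled form; this text tells all that it offers.
- The arm moves only by the tool carry_out, never from a script. Its argument "moves" is a list of rows, each an object with "travel": the shift along the tool's x, y, z each as a share of 15 cm, from -1 to 1, a list of three; "twist": the turn, a rotation vector about the tool's x, y, z each as a share of 360 degrees, from -1 to 1, a list of three; "jaw": the gripper's target within -1 to 1 (shut at 1, half-way at 0, fully open at -1). In form: [{"travel": [x, y, z], "twist": [wx, wy, wz], "jaw": jaw}, ...]. A call has 1 to 5 rows; each row is the pose to reach, as a shift and turn from the pose commanded when the call began, along the tool's axes at that moment, turning the shorter way round; what a row does not reach only later rows make up. A row lasts 1/12 s, in which the tool goes at most 41.7 mm and 7.16 degrees, less where a joint would pass 70% of its speed; a pose out of reach is approached as far as the arm can. A call with a number of a shift or a turn outside -1 to 1 is refused whole. A call with a gripper value outside its range is refused whole. The fingers move at their own pace and stop on an object; "force" is the grip in N (left out, the last holds). Time passes only in rows, so rows that repeat a pose let the fingers close. It gives the time, the measured TCP pose, the force and the opening at its end, in the units of the state.
- read_state(): the state, without advancing time (a new reading comes with each control period).
- get_image(name): name is "side" or "top" or "wrist"; returns the picture (384x512x3 uint8, blue, green, red); there is no depth.
- camera_params(name): a dict with "camera_matrix" (3x3 intrinsics, pixels), "T" (4x4, takes a point from camera to world coordinates); the wrist camera has in their place "hand_eye" (4x4, takes a point from camera to tool coordinates, whose origin is the TCP and whose axes are the tool frame's). Camera axes: x right, y up, looking along -z (the intrinsics and any distortion apply to the point x, -y, -z); pixel columns grow to the right and rows downward; lengths in mm; the calibration is good to about 2 mm. A picture is of the moment at which its call begins: read the wrist's pose just before it. camera_params takes no time and is no camera call.
- finish_job(): hands the job in, once; it reports no verdict.
The state is a dict: "t": time; "qpos": joint angles; "joint_vel": joint speeds; "joint_efforts": joint torques, N m; "position": TCP position; "orientation": TCP orientation; "force": force on the tool from outside, world axes, zero at the start; "wrist_torque": the same for the moment, N m; "gripper_width": finger opening in mm.
Only numpy, scipy, OpenCV 4.12 (cv2) and the standard library are available. Lean on these libraries where they do the work, as an engineer would, in place of code of your own. Each camera call takes 0.05 s, during which the arm holds its last target.

## Task

Fit the clear air filter from the rack into the airbrush compressor's quick coupler: pull the coupler's sleeve back until it stays latched and let go of it, then push the filter's plug gently, without forcing it against the coupler, fully home so that the sleeve springs forward and locks it. Let go and leave the other fittings and everything else on the table where they are.

Things in the scene. Friction and masses are not known exactly. Their poses are not given: they have to be found in the camera images.
- compressor: Airbrush compressor: grey box 200 (its x) by 160 (its y) by 90 mm high, fixed to the table. Origin: centre of its underside; z up. An outlet coupler stands upright on its top near the -x end; at the +x end of the top stand a gauge and a round knob, up to 117 mm above the table, over 110 mm from the coupler.
- outlet_mouth (a point): NOMINAL centre of the coupler's mouth, 148 mm above the table. The coupler sits in a loose bushing: its real axis stands up to 4 mm off this point, either way, along each of the compressor's x and y (new each time), and stays there; heights are exact. Mouth: a funnel about 29 mm wide at the rim (36 outside), 6 mm deep, into a 20 mm bore. Off-centre, its slope pushes the plug towards the real axis.
- collar_top (a point): Nominal centre of the upper face of the sleeve's wide collar, sleeve forward: 120 mm above the table, sideways as uncertain as outlet_mouth. The steel sleeve slides on the coupler: a ribbed part 33 mm wide and 20 mm tall stands on the collar (56 mm wide, 16 mm high). Fingertips astride the ribbed part and the 36 mm mouth rim can press on the collar's face from above.
- sleeve (a joint): The coupler's spring sleeve, in m: 0 forward (up, locked), growing as it is pulled back (down), rigid stop at 0.0115. Spring: 6 N at 0, 11 N at 0.010. Past about 0.0095 it clicks and stays latched near 0.0085 when let go. Forward, two lock teeth in the bore, 15 to 20 mm below the mouth, keep plugs out; back, the bore is free. A plug pushed home trips the latch and the sleeve springs to 0.
- plug_home (a point): Nominal place of the plug's tip when fully home: 40 mm below outlet_mouth, 108 mm above the table, sideways as uncertain. In the last 5 mm the tip presses a spring plunger, rigid stop at the end; a straight push of about 6 to 12 N trips the latch in the last 1 to 1.5 mm (a tilted or off-axis plug jams: ease the sideways load). Locked and let go, the plug may rest up to 2 mm higher.
- filter: The air filter: upright clear bowl with white core and metal cap over a steel plug, 108 mm tall, about 0.14 kg. Origin: the plug's tip, lowest point; z up its axis. Plug 18 mm wide, nose tapering to 12 mm over the last 4 mm, a groove 17 to 28 mm above the tip; shoulder (34 mm wide) at 42 to 48 mm; bowl and cap (40 mm wide) at 48 to 102 mm; a spigot on top. It stands in any of the rack's holes.
- filter_grip (a point): Point on the filter's axis 76 mm above its tip, in the middle of the bowl and cap: where to grip it (40 mm wide).
- plug_tip (a point): The tip of the filter's plug (the filter's origin).
- rack: Plywood rack, 235 mm (its x) by 60 mm (its y) by 50 mm high, fixed; three upright holes, 22 mm wide, at -75, 0 and +75 mm along its x. Origin: centre of its underside. A fitting hangs in its hole by the shoulder on the rack's top, its tip 8 mm above the table. They stand in a row along its x: grip with the fingers closing along the rack's y.
- nozzle: A blow nozzle standing in another hole of the rack (same plug, narrow 24 mm aluminium body, thin 8 mm tube on top, 103 mm tall in all): not wanted, leave it. Origin: its plug's tip.
- stopper: A blanking stopper standing in another hole of the rack (same plug, black 28 mm ball on top, 80 mm tall in all): not wanted, leave it. Origin: its plug's tip.
- paint_a: Paint pot, 32 mm diameter, 55 mm tall, between rack and compressor on the robot's side. Bystander. Origin: centre of its underside.
- paint_b: Paint pot, 32 mm diameter, 55 mm tall, between rack and compressor at the far side. Bystander. Origin: centre of its underside.
- figure: Game figure on a cork painting handle, 40 mm diameter, 94 mm tall, far left of the rack. Bystander. Origin: centre of its underside.
- crate: Small plywood terrain crate 60 x 40 x 35 mm, right of the compressor. Bystander. Origin: centre of its underside.
- measure: Yellow tape measure case 55 x 55 x 30 mm, near right. Bystander. Origin: centre of its underside.

How it is judged (in metres and radians):
On the way, in this order (a step that is already met when the one before it is completed fails the run):
1. the sleeve is latched back by itself, the fingers off it, the filter still away from the coupler (value of joint sleeve above 0.007 m and contact force between each of the arm, the fingers and compressor below 0.2 N and distance between plug_tip and outlet_mouth above 0.05 m), for 0.2 s.
2. the filter's plug is in the bore, more than 22 mm deep, while the sleeve is still back (value of joint sleeve above 0.007 m and horizontal distance between plug_tip and outlet_mouth below 0.009 m and z of plug_tip in the frame of outlet_mouth below -0.022 m).
At the end, for the whole second after the job is handed in: The filter's plug is fully home in the coupler (tip within 3.5 mm of plug_home in height and 9 mm sideways, which covers the coupler's own offset), the filter upright within 0.09 rad and at rest, and the sleeve has sprung forward (joint under 0.002) (value of joint sleeve below 0.002 m and z of plug_tip in the frame of plug_home between -0.003 and 0.0035 m and horizontal distance between plug_tip and plug_home below 0.009 m and angle between filter's own z axis and vertical below 0.09 rad and linear speed of filter below 0.02 m/s); the robot touches nothing.
It fails at once if the filter is forced: more than 30 N between the filter and the compressor with its coupler (contact force between filter and compressor above 30 N).
It fails at once if another fitting in the rack is disturbed (moved more than 20 mm) (distance of any of nozzle, stopper from where it was at the start of the episode above 0.02 m).
It fails at once if a paint pot, the figure, the crate or the tape measure is disturbed (moved more than 20 mm) (distance of any of paint_a, paint_b, figure, crate, measure from where it was at the start of the episode above 0.02 m).
It also fails if it takes over 72 s, if anything falls off the work surface, if the arm or the gripper's body presses on something with over 40 N, if the wrist force passes 120 N, or if a joint passes its speed limit or range.

## Working session

There is one attempt and no reset: what is moved stays moved. The work goes in short steps, Python scripts to look and compute and a tool call to move; the robot and the scene stay as the last step left them, time stands still between calls to the robot, and variables do not carry over. Pictures are saved under pics/ and viewed, and the job is handed in when it is done.

Besides the shell and the picture viewer there is one more tool, called in YAML: its name, and indented under it one key for each argument. carry_out: Moves the arm, as the interface text tells. Shift numbers are shares of 15 cm and turn numbers shares of 360 degrees, none past 1 either way. Its arguments: {"type":"object","properties":{"moves":{"type":"array","items":{"type":"object","properties":{"travel":{"type":"array","items":{"type":"number"}},"twist":{"type":"array","items":{"type":"number"}},"jaw":{"type":"number"}}}},"force":{"type":"number"}},"required":["moves"]}

```bash
mkdir -p pics; cat > h.py <<'E'
from plant import *
import numpy as np, cv2
np.set_printoptions(precision=3,suppress=True)
def save(name,fn):
    im=get_image(name); cv2.imwrite('pics/'+fn,im); return im
def ray(name,uv,z,T=None):
    p=camera_params(name); K=np.array(p['camera_matrix']); T=np.array(p['T']) if T is None else T
    d=np.linalg.inv(K)@np.array([uv[0],uv[1],1.0]); d=np.array([d[0],-d[1],-d[2]])
    D=T[:3,:3]@d; o=T[:3,3]; return o+D*(z-o[2])/D[2]
def proj(name,P,T=None):
    p=camera_params(name); K=np.array(p['camera_matrix']); T=np.array(p['T']) if T is None else T
    c=np.linalg.inv(T)@np.append(P,1); q=K@np.array([c[0],-c[1],-c[2]]); return q[:2]/q[2]
E
python3 - <<'E'
from h import *
print(read_state())
for n in ['side','top','wrist']:
    print(n,camera_params(n)); save(n,n+'0.png')
E
```

```text
{'t': 0.0, 'qpos': array([ 0.985,  0.207,  1.543, -0.   ,  1.394, -0.15 ]), 'joint_vel': array([ 0.001, -0.   ,  0.   ,  0.001,  0.001,  0.002]), 'joint_efforts': array([ -0.001, -38.302, -29.16 ,  -0.   ,   0.01 ,  -0.   ]), 'position': array([241.792, 520.835, 230.098]), 'orientation': array([ 0.   ,  0.843,  0.538, -0.001]), 'force': array([-0.239,  0.479, -0.266]), 'wrist_torque': array([-0.023,  0.025, -0.004]), 'gripper_width': 85.49470379566354}
side {'camera_matrix': array([[365.226,   0.   , 258.464],
       [  0.   , 365.226, 198.834],
       [  0.   ,   0.   ,   1.   ]]), 'T': array([[ -0.837,   0.398,  -0.376, 227.772],
       [ -0.547,  -0.596,   0.588, 493.446],
       [  0.01 ,   0.698,   0.716, 714.024],
       [  0.   ,   0.   ,   0.   ,   1.   ]])}
top {'camera_matrix': array([[416.706,   0.   , 253.534],
       [  0.   , 416.706, 192.184],
       [  0.   ,   0.   ,   1.   ]]), 'T': array([[  -0.022,    0.989,   -0.144,  419.103],
       [  -1.   ,   -0.023,   -0.007,   -2.664],
       [  -0.01 ,    0.144,    0.99 , 1176.866],
       [   0.   ,    0.   ,    0.   ,    1.   ]])}
wrist {'camera_matrix': array([[328.585,   0.   , 255.353],
       [  0.   , 328.585, 189.562],
       [  0.   ,   0.   ,   1.   ]]), 'hand_eye': array([[   1.   ,    0.   ,   -0.001,   -0.403],
       [  -0.   ,   -0.95 ,   -0.312,  -79.613],
       [  -0.001,    0.312,   -0.95 , -142.61 ],
       [   0.   ,    0.   ,    0.   ,    1.   ]])}
```

View pics/side0.png

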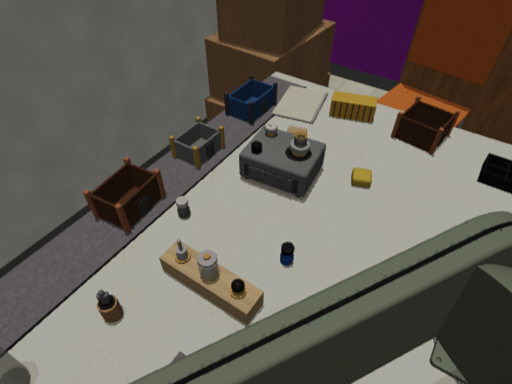

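View pics/top0.png

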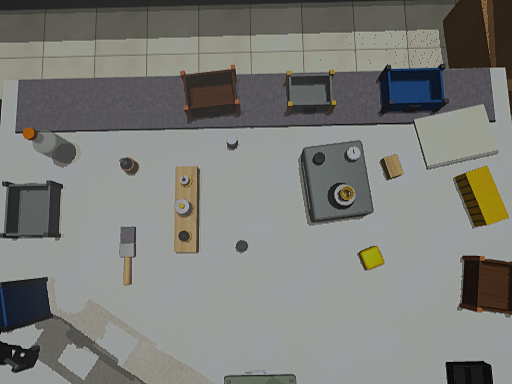

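View pics/wrist0.png

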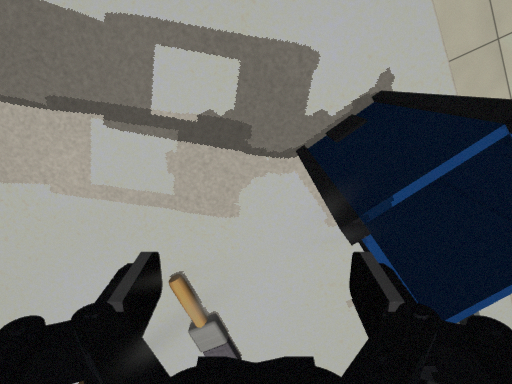

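The top view shows the rack at left, with its middle hole holding the filter at about (183,207). The compressor is at (336,182), with its coupler at about (345,195). Next I'll enlarge crops.

```bash
python3 - <<'E'
import cv2, numpy as np
t=cv2.imread('pics/top0.png'); s=cv2.imread('pics/side0.png')
a=cv2.resize(t[155:260,160:215],None,fx=5,fy=5,interpolation=cv2.INTER_CUBIC)
b=cv2.resize(t[135:230,295:380],None,fx=5,fy=5,interpolation=cv2.INTER_CUBIC)
h=max(a.shape[0],b.shape[0]); 
c=np.zeros((h,a.shape[1]+b.shape[1]+10,3),np.uint8); c[:a.shape[0],:a.shape[1]]=a; c[:b.shape[0],-b.shape[1]:]=b
cv2.imwrite('pics/topcrop.png',c); print(c.shape)
a=cv2.resize(s[225:325,150:270],None,fx=5,fy=5,interpolation=cv2.INTER_CUBIC);cv2.imwrite('pics/sc1.png',a)
a=cv2.resize(s[115:200,230:335],None,fx=6,fy=6,interpolation=cv2.INTER_CUBIC);cv2.imwrite('pics/sc2.png',a)
E
```

```text
(525, 710, 3)
```

View pics/topcrop.png

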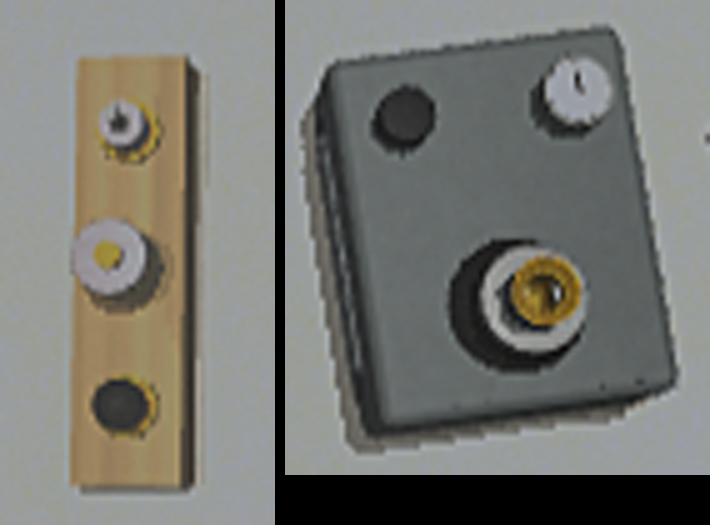

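View pics/sc1.png

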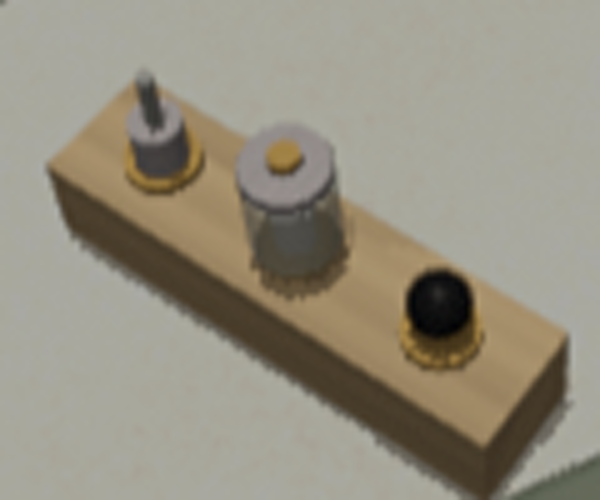

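View pics/sc2.png

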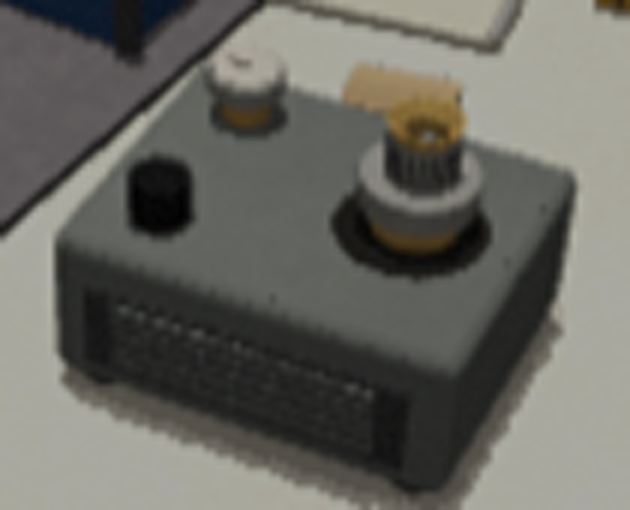

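```bash
cat >> h.py <<'E'
def tri(obs):
    from scipy.optimize import least_squares
    return least_squares(lambda P:np.concatenate([proj(n,P)-np.array(uv) for n,uv in obs]),[500,0,100]).x
E
python3 - <<'E'
from h import *
print('filter', ray('top',(182.0,206.2),110), ray('side',(206.7,257.6),110), tri([('top',(182,206.2)),('side',(206.7,257.6))]))
print('mouth', ray('top',(346.8,193.2),148), ray('side',(300.8,134.9),148), tri([('top',(346.8,193.2)),('side',(300.8,134.9))]))
# rack corners top face z=50 crop: (78,58),(187,58),(182,484),(72,484)
R=[ray('top',(160+a/5-.4,155+b/5-.4),50)[:2] for a,b in [(78,58),(187,58),(182,484),(72,484)]]
print(np.array(R),np.mean(R,0))
C=[ray('top',(295+(a-285)/5-.4,135+b/5-.4),90)[:2] for a,b in [(332,66),(612,30),(674,378),(382,430)]]
print(np.array(C),np.mean(C,0))
for u,v in [(120,122),(122,404)]: print(ray('top',(160+u/5-.4,155+v/5-.4),80))
for n,uv in [('pa',(241.5,245.5)),('pb',(232,143)),('fig',(128,163)),('meas',(371,257)),('crate',(392,166))]: print(n,ray('top',uv,45))
E
```

```text
filter [541.802 189.716 110.   ] [541.031 191.993 110.   ] [542.416 190.421 106.992]
mouth [ 560.574 -227.77   148.   ] [ 560.171 -227.356  148.   ] [ 560.545 -227.907  147.54 ]
[[660.296 219.672]
 [658.857 159.374]
 [425.944 162.592]
 [427.233 221.675]] [543.083 190.828]
[[ 693.691 -132.905]
 [ 709.82  -283.365]
 [ 522.196 -304.746]
 [ 498.469 -151.306]] [ 606.044 -218.08 ]
[618.388 191.048  80.   ]
[468.037 189.646  80.   ]
pa [439.044  40.506  45.   ]
pb [723.698  62.04   45.   ]
fig [673.582 352.204  45.   ]
meas [ 400.897 -305.641   45.   ]
crate [ 647.627 -378.872   45.   ]
```

carry_out:
  moves:
    - {"travel":[-0.9,0.8,0],"twist":[0,0,-0.0685],"jaw":-1}
    - {"travel":[-0.9,0.8,0],"twist":[0,0,-0.0685],"jaw":-1}
    - {"travel":[-0.9,0.8,0],"twist":[0,0,-0.0685],"jaw":-1}
    - {"travel":[-0.9,0.8,0],"twist":[0,0,-0.0685],"jaw":-1}
    - {"travel":[-0.9,0.8,0],"twist":[0,0,-0.0685],"jaw":-1}

```text
t: 0.57
position: [294.3, 344.8, 230.6]
orientation: [0.001, 0.708, 0.706, -0.001]
force: [-0.1, 1.3, -0.6]
gripper_width: 85.3
```

carry_out:
  moves:
    - {"travel":[-1,0.5,0],"twist":[0,0,0],"jaw":-0.06}
    - {"travel":[-1,0.5,0],"twist":[0,0,0],"jaw":-0.06}
    - {"travel":[-1,0.5,0],"twist":[0,0,0],"jaw":-0.06}
    - {"travel":[-1,0.5,0],"twist":[0,0,0],"jaw":-0.06}

```text
t: 0.9
position: [368.1, 197.4, 231.2]
orientation: [0.0, 0.708, 0.706, 0.0]
force: [0.3, 1.2, 0.5]
gripper_width: 45.1
```

carry_out:
  moves:
    - {"travel":[-1,0.5,0],"twist":[0,0,0],"jaw":-0.06}
    - {"travel":[-1,0.5,0],"twist":[0,0,0],"jaw":-0.06}
    - {"travel":[-1,0.5,0],"twist":[0,0,0],"jaw":-0.06}
    - {"travel":[-1,0.5,0],"twist":[0,0,0],"jaw":-0.06}

```text
t: 1.23
position: [442.2, 47.7, 231.2]
orientation: [-0.0, 0.709, 0.705, 0.0]
force: [1.3, 1.0, 0.1]
gripper_width: 45.4
```

carry_out:
  moves:
    - {"travel":[-1,0.5,0],"twist":[0,0,0],"jaw":-0.06}
    - {"travel":[-1,0.5,0],"twist":[0,0,0],"jaw":-0.06}
    - {"travel":[-1,0.5,0],"twist":[0,0,0],"jaw":-0.06}
    - {"travel":[-1,0.5,0],"twist":[0,0,0],"jaw":-0.06}

```text
t: 1.57
position: [516.1, -101.7, 231.0]
orientation: [-0.0, 0.709, 0.705, -0.0]
force: [0.7, 0.6, 0.4]
gripper_width: 45.0
```

carry_out:
  moves:
    - {"travel":[-0.84,0.295,0],"twist":[0,0,0],"jaw":-0.06}
    - {"travel":[-0.84,0.295,0],"twist":[0,0,0],"jaw":-0.06}
    - {"travel":[-0.84,0.295,0],"twist":[0,0,0],"jaw":-0.06}
    - {"travel":[-0.84,0.295,0],"twist":[0,0,0],"jaw":-0.06}
    - {"travel":[-0.84,0.295,0],"twist":[0,0,0],"jaw":-0.06}

```text
t: 1.98
position: [559.6, -228.9, 230.3]
orientation: [-0.0, 0.71, 0.704, -0.0]
force: [0.2, 1.4, 0.2]
gripper_width: 45.1
```

```bash
cat >> h.py <<'E'
def wT(s):
    from scipy.spatial.transform import Rotation as Ro
    q=s['orientation']; T=np.eye(4); T[:3,:3]=Ro.from_quat([q[1],q[2],q[3],q[0]]).as_matrix(); T[:3,3]=s['position']
    return T@np.array(camera_params('wrist')['hand_eye'])
E
python3 - <<'E'
from h import *
s=read_state(); print(s['position'],s['orientation'],s['force'],s['gripper_width'])
T=wT(s); np.save('T1.npy',T); save('wrist','wrist1.png')
print(proj('wrist',np.array([560.4,-227.7,148.]),T))
E
```

```text
[ 559.6   -228.86   230.312] [-0.     0.71   0.704 -0.   ] [0.2   1.363 0.185] 45.14350504295986
[257.501 198.304]
```

View pics/wrist1.png

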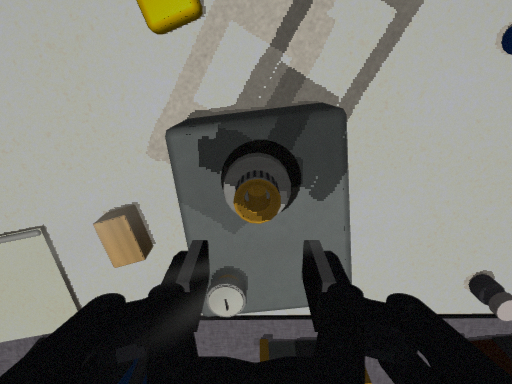

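The wrist view puts the mouth rim centre at about (257,199). My estimate predicts (257.5,198.3), so they agree. I'll zoom in for a finer reading.

```bash
python3 - <<'E'
import cv2
from h import *
im=cv2.imread('pics/wrist1.png')[130:240,190:330]
a=cv2.resize(im,None,fx=5,fy=5,interpolation=cv2.INTER_CUBIC)
T=np.load('T1.npy')
for P,r,z in [((560.4,-227.7),18,148),((560.4,-227.7),28,120)]:
    pts=np.array([proj('wrist',np.array([P[0]+r*np.cos(t),P[1]+r*np.sin(t),z]),T) for t in np.linspace(0,6.28,60)])
    cv2.polylines(a,[(((pts-[190,130])+.5)*5).astype(int)],True,(0,255,0),1)
cv2.imwrite('pics/w1c.png',a)
E
```

```text
(no output)
```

View pics/w1c.png

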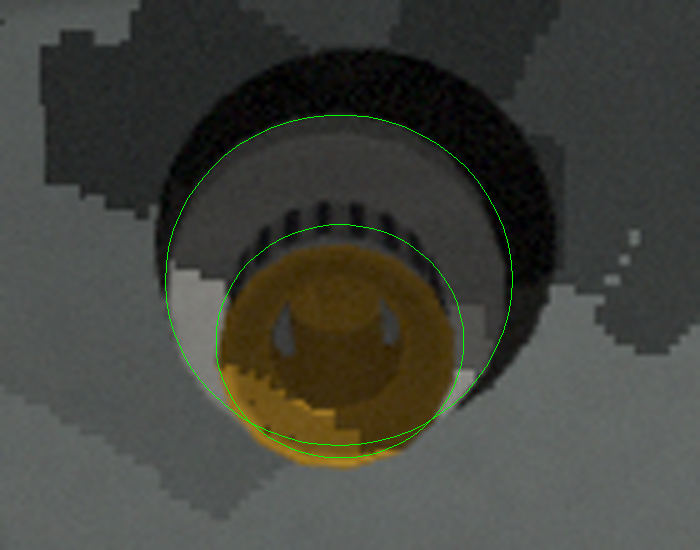

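carry_out:
  moves:
    - {"travel":[0.007,0.011,0.2],"twist":[0,0,0],"jaw":-0.04}
    - {"travel":[0.007,0.011,0.4],"twist":[0,0,0],"jaw":-0.04}
    - {"travel":[0.007,0.011,0.55],"twist":[0,0,0],"jaw":-0.04}
    - {"travel":[0.007,0.011,0.65],"twist":[0,0,0],"jaw":-0.04}
    - {"travel":[0.007,0.011,0.65],"twist":[0,0,0],"jaw":-0.04}

```text
t: 2.45
position: [562.2, -223.5, 135.0]
orientation: [0.002, 0.708, 0.706, 0.0]
force: [2.5, -2.5, 4.0]
gripper_width: 44.2
```

carry_out:
  moves:
    - {"travel":[0,0,0],"twist":[0,0,0],"jaw":-0.04}
    - {"travel":[0,0,0],"twist":[0,0,0],"jaw":-0.04}

```text
t: 2.62
position: [562.2, -223.6, 135.3]
orientation: [0.001, 0.708, 0.706, 0.001]
force: [1.9, -0.2, 3.6]
gripper_width: 44.4
```

```bash
python3 - <<'E'
from h import *
s=read_state(); print(s['position'],s['orientation'],s['force'],s['wrist_torque'],s['gripper_width'])
save('side','side2.png'); save('top','top2.png');T=wT(s); np.save('T2.npy',T); save('wrist','wrist2.png')
im=cv2.imread('pics/side2.png')[100:200,240:360]
a=cv2.resize(im,None,fx=5,fy=5,interpolation=cv2.INTER_CUBIC)
cv2.imwrite('pics/s2c.png',a)
E
```

```text
[ 562.223 -223.57   135.333] [0.001 0.708 0.706 0.001] [ 1.939 -0.237  3.585] [-0.182 -0.318  0.045] 44.43893824952519
```

View pics/s2c.png

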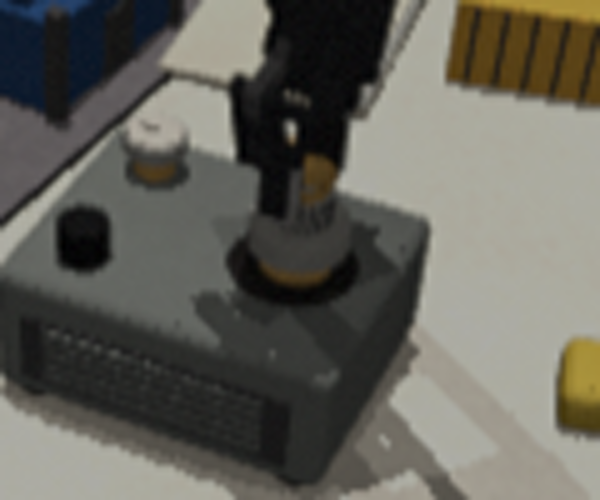

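View pics/wrist2.png

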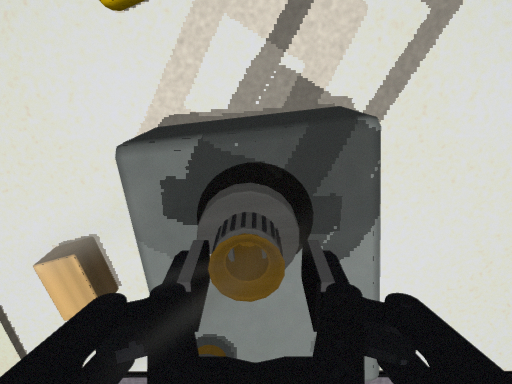

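```bash
python3 - <<'E'
from h import *
T=np.load('T2.npy'); print(ray('wrist',(247.5,267.5),148,T))
im=cv2.imread('pics/wrist2.png')[170:330,180:330]
cv2.imwrite('pics/w2c.png',cv2.resize(im,None,fx=4,fy=4,interpolation=cv2.INTER_CUBIC))
E
```

```text
[ 562.143 -227.58   148.   ]
```

View pics/w2c.png

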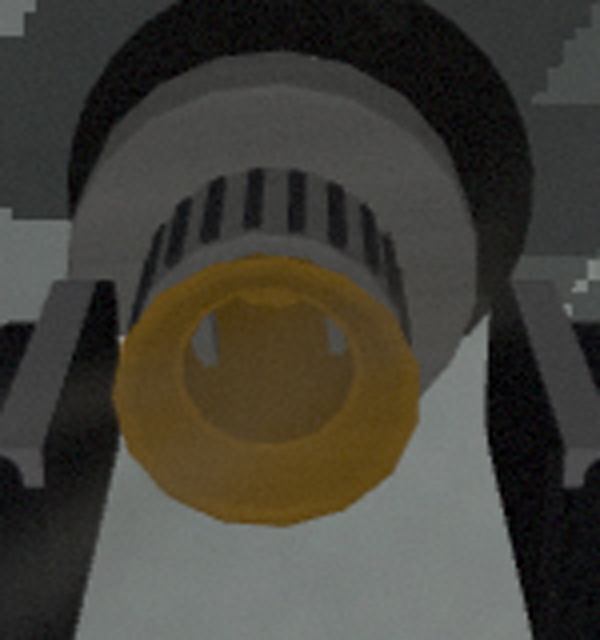

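carry_out:
  moves:
    - {"travel":[-0.029,0,0],"twist":[0,0,0],"jaw":-0.04}
    - {"travel":[-0.029,0,0],"twist":[0,0,0],"jaw":-0.04}
    - {"travel":[-0.029,0,0.04],"twist":[0,0,0],"jaw":-0.04}
    - {"travel":[-0.029,0,0.06],"twist":[0,0,0],"jaw":-0.04}
    - {"travel":[-0.029,0,0.06],"twist":[0,0,0],"jaw":-0.04}

```text
t: 3.18
position: [561.4, -228.4, 125.4]
orientation: [-0.0, 0.709, 0.706, 0.001]
force: [-0.1, 1.6, 8.3]
gripper_width: 44.6
```

carry_out:
  moves:
    - {"travel":[0,0,0],"twist":[0,0,0],"jaw":-0.04}

```text
t: 3.27
position: [561.4, -228.4, 125.5]
orientation: [-0.0, 0.709, 0.706, 0.001]
force: [0.1, 1.5, 6.9]
gripper_width: 44.3
```

carry_out:
  moves:
    - {"travel":[0,0,0.02],"twist":[0,0,0],"jaw":-0.04}
    - {"travel":[0,0,0.02],"twist":[0,0,0],"jaw":-0.04}

```text
t: 3.43
position: [561.4, -228.4, 122.7]
orientation: [-0.0, 0.709, 0.706, 0.001]
force: [-0.4, 1.0, 10.1]
gripper_width: 44.3
```

carry_out:
  moves:
    - {"travel":[0,0,0.02],"twist":[0,0,0],"jaw":-0.04}
    - {"travel":[0,0,0.02],"twist":[0,0,0],"jaw":-0.04}

```text
t: 3.6
position: [561.7, -228.5, 121.8]
orientation: [-0.0, 0.709, 0.706, 0.001]
force: [-2.2, 4.1, 16.3]
gripper_width: 44.5
```

```bash
python3 - <<'E'
from h import *
save('side','side3.png'); save('wrist','wrist3.png')
im=cv2.imread('pics/wrist3.png')[170:330,180:330]
a=cv2.resize(im,None,fx=3,fy=3,interpolation=cv2.INTER_CUBIC)
im=cv2.imread('pics/side3.png')[120:180,265:325]
b=cv2.resize(im,(480,480),interpolation=cv2.INTER_CUBIC)
cv2.imwrite('pics/w3c.png',np.hstack([a[:480],b[:, :340]]))
print(read_state()['force'])
E
```

```text
[-3.05   3.694 16.374]
```

View pics/w3c.png

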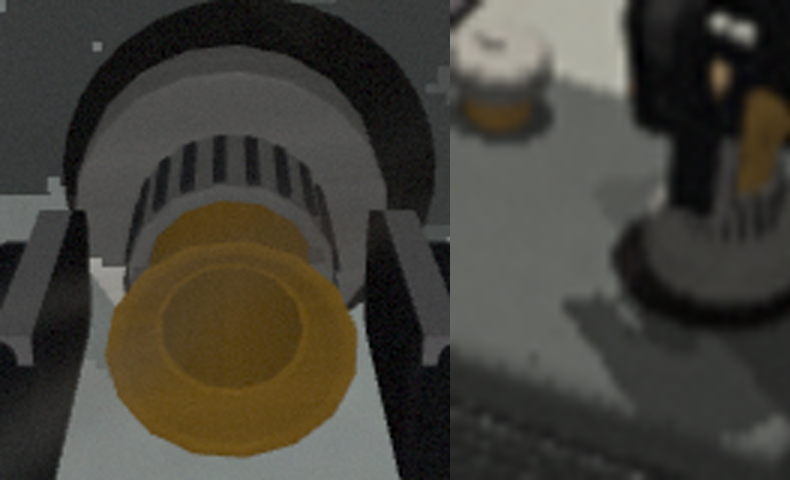

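The sleeve is visibly pulled back: the lock teeth are gone from the bore and there is a gap under the mouth rim. The force rose to 16 N, which suggests the stop. I'll lift off and check that it stays latched.

carry_out:
  moves:
    - {"travel":[0,0,-0.03],"twist":[0,0,0],"jaw":-0.04}
    - {"travel":[0,0,-0.1],"twist":[0,0,0],"jaw":-0.06}
    - {"travel":[0,0,-0.25],"twist":[0,0,0],"jaw":-0.06}
    - {"travel":[0,0,-0.5],"twist":[0,0,0],"jaw":-0.06}
    - {"travel":[0,0,-0.75],"twist":[0,0,0],"jaw":-0.06}

```text
t: 4.12
position: [558.6, -227.9, 229.3]
orientation: [-0.004, 0.709, 0.705, -0.001]
force: [0.3, -0.2, -0.2]
gripper_width: 45.3
```

```bash
python3 - <<'E'
from h import *
s=read_state(); print(s['position'],s['force']); T=wT(s); np.save('T4.npy',T)
save('side','side4.png'); save('wrist','wrist4.png')
im=cv2.imread('pics/wrist4.png')[140:260,190:310]
a=cv2.resize(im,(480,480),interpolation=cv2.INTER_CUBIC)
im=cv2.imread('pics/side4.png')[120:180,265:325]
b=cv2.resize(im,(480,480),interpolation=cv2.INTER_CUBIC)
cv2.imwrite('pics/w4c.png',np.hstack([a[:480],b[:, :320]]))
E
```

```text
[ 558.596 -227.896  229.288] [ 0.279 -0.226 -0.166]
```

View pics/w4c.png

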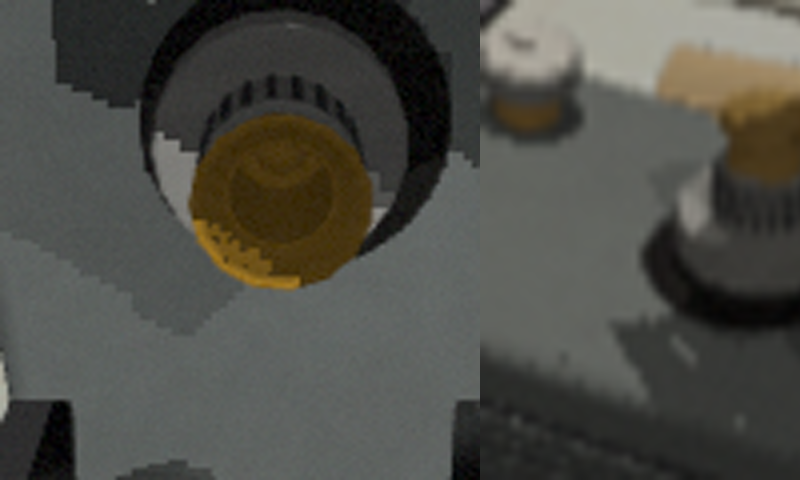

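Latched: the neck shows below the rim, the bore has no teeth and the collar is down. Next I go to the filter.

carry_out:
  moves:
    - {"travel":[0.27,0,0],"twist":[0,0,0],"jaw":-1}
    - {"travel":[0.52,0,0],"twist":[0,0,0],"jaw":-1}
    - {"travel":[0.77,0,0],"twist":[0,0,0],"jaw":-1}
    - {"travel":[1,0,0],"twist":[0,0,0],"jaw":-1}

```text
t: 4.55
position: [560.1, -77.3, 229.8]
orientation: [-0.002, 0.709, 0.705, -0.001]
force: [0.6, 1.0, -0.3]
gripper_width: 85.3
```

carry_out:
  moves:
    - {"travel":[0.25,0,0],"twist":[0,0,0],"jaw":-1}
    - {"travel":[0.5,0,0],"twist":[0,0,0],"jaw":-1}
    - {"travel":[0.75,0,0],"twist":[0,0,0],"jaw":-1}
    - {"travel":[1,0,0],"twist":[0,0,0],"jaw":-1}

```text
t: 4.88
position: [560.8, 72.4, 229.8]
orientation: [-0.001, 0.709, 0.705, -0.001]
force: [1.2, 0.2, -0.4]
gripper_width: 85.7
```

carry_out:
  moves:
    - {"travel":[0.25,-0.03,0],"twist":[0,0,0],"jaw":-1}
    - {"travel":[0.5,-0.07,0],"twist":[0,0,0],"jaw":-1}
    - {"travel":[0.7,-0.13,0],"twist":[0,0,0],"jaw":-1}
    - {"travel":[0.79,-0.13,0],"twist":[0,0,0],"jaw":-1}
    - {"travel":[0.79,-0.13,0],"twist":[0,0,0],"jaw":-1}

```text
t: 5.3
position: [541.8, 192.0, 230.0]
orientation: [-0.001, 0.707, 0.707, -0.001]
force: [-0.1, 0.3, 0.0]
gripper_width: 85.1
```

carry_out:
  moves:
    - {"travel":[0,0,0],"twist":[0,0,0],"jaw":-1}
    - {"travel":[0,0,0],"twist":[0,0,0],"jaw":-1}

```text
t: 5.47
position: [543.4, 188.1, 230.6]
orientation: [0.0, 0.709, 0.705, -0.001]
force: [-0.2, -0.9, 0.4]
gripper_width: 85.2
```

```bash
python3 - <<'E'
from h import *
s=read_state(); print(s['position'],s['orientation'],s['force'],s['gripper_width']); T=wT(s); np.save('T5.npy',T)
save('wrist','wrist5.png')
print(proj('wrist',np.array([541.7,190.5,110]),T),proj('wrist',np.array([541.7,190.5,116]),T))
im=cv2.imread('pics/wrist5.png')[130:290,170:330]
cv2.imwrite('pics/w5c.png',cv2.resize(im,(600,600),interpolation=cv2.INTER_CUBIC))
E
```

```text
[543.415 188.098 230.592] [ 0.     0.709  0.705 -0.001] [-0.172 -0.877  0.374] 85.19383841089287
[258.855 180.078] [258.926 182.161]
```

View pics/w5c.png

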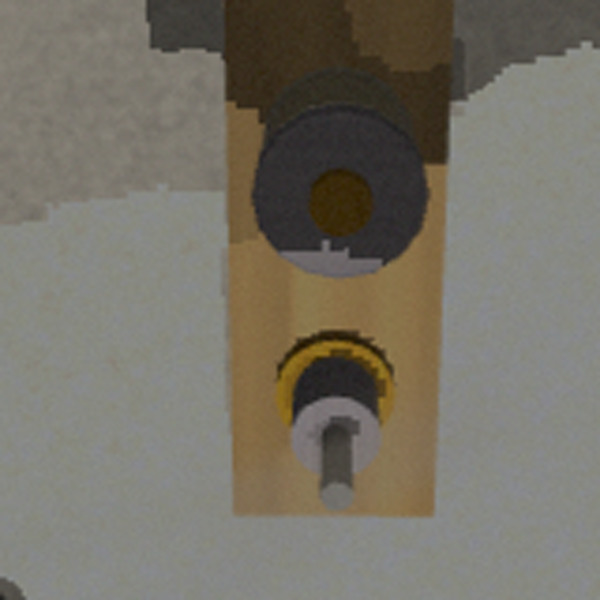

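View pics/wrist5.png

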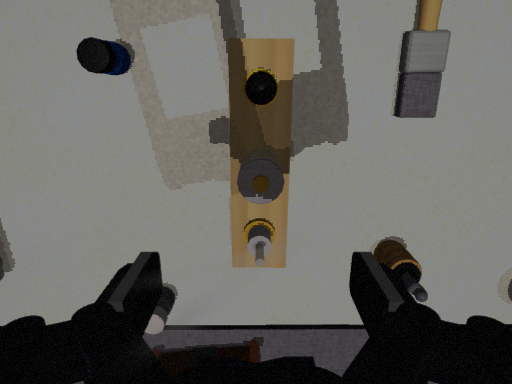

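carry_out:
  moves:
    - {"travel":[0.019,-0.01,0.2],"twist":[0,0,0],"jaw":-1}
    - {"travel":[0.019,-0.01,0.45],"twist":[0,0,0],"jaw":-1}
    - {"travel":[0.019,-0.01,0.65],"twist":[0,0,0],"jaw":-1}
    - {"travel":[0.019,-0.01,0.75],"twist":[0,0,0],"jaw":-1}
    - {"travel":[0.019,-0.01,0.75],"twist":[0,0,0],"jaw":-1}

```text
t: 5.93
position: [538.5, 189.7, 113.7]
orientation: [-0.003, 0.71, 0.705, -0.004]
force: [-1.7, 0.1, -0.4]
gripper_width: 85.3
```

```bash
python3 - <<'E'
from h import *
s=read_state(); print(s['position'],s['orientation'],s['force'],s['gripper_width'])
save('wrist','wrist6.png')
E
```

```text
[538.463 189.662 113.651] [-0.003  0.71   0.705 -0.004] [-1.735  0.144 -0.355] 85.25159495190356
```

View pics/wrist6.png

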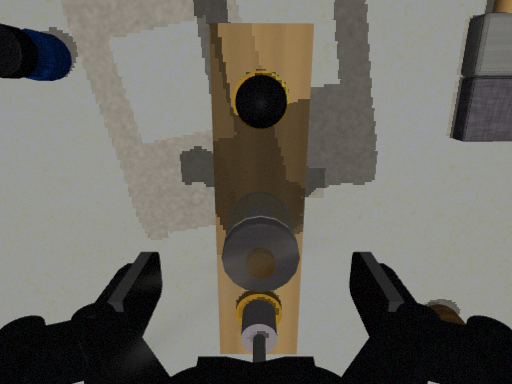

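carry_out:
  moves:
    - {"travel":[0.006,0,0.1],"twist":[0,0,0],"jaw":-1}
    - {"travel":[0.006,0,0.2],"twist":[0,0,0],"jaw":-1}
    - {"travel":[0.006,0,0.29],"twist":[0,0,0],"jaw":-1}
    - {"travel":[0.006,0,0.29],"twist":[0,0,0],"jaw":-1}
    - {"travel":[0.006,0,0.29],"twist":[0,0,0],"jaw":-1}

```text
t: 6.4
position: [543.1, 192.6, 76.5]
orientation: [0.0, 0.709, 0.705, 0.001]
force: [0.7, -0.2, 0.6]
gripper_width: 85.3
```

```bash
python3 - <<'E'
from h import *
s=read_state(); print(s['position'],s['orientation'],s['force'],s['gripper_width']);T=wT(s)
save('wrist','wrist7.png'); save('side','side7.png')
for z in (110,116):print(proj('wrist',np.array([541.9,191,z]),T))
im=cv2.imread('pics/side7.png')[220:330,150:280]
cv2.imwrite('pics/s7c.png',cv2.resize(im,None,fx=5,fy=5,interpolation=cv2.INTER_CUBIC))
E
```

```text
[543.063 192.629  76.548] [0.    0.709 0.705 0.001] [ 0.736 -0.241  0.569] 85.34723275906566
[252.444 293.726]
[252.324 303.615]
```

View pics/wrist7.png

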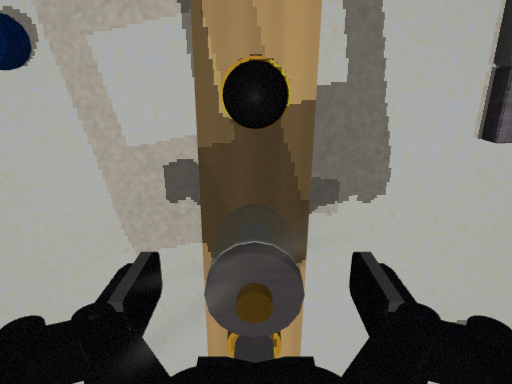

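View pics/s7c.png

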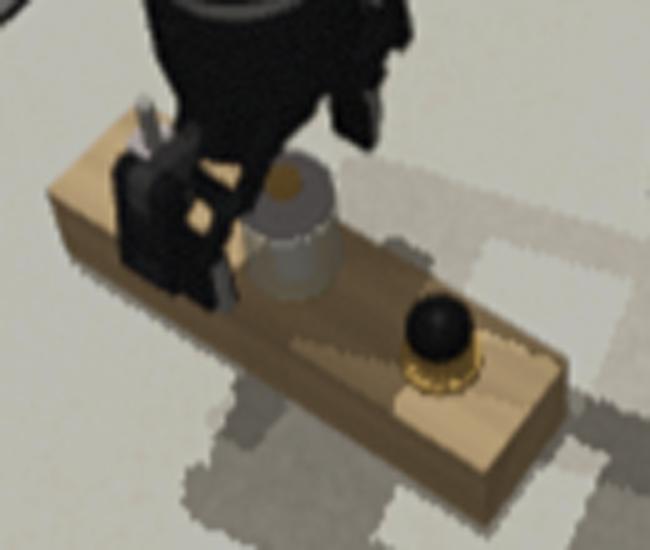

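carry_out:
  moves:
    - {"travel":[0,-0.01,0.01],"twist":[0,0,0],"jaw":-0.5}
    - {"travel":[0,-0.01,0.01],"twist":[0,0,0],"jaw":0}
    - {"travel":[0,-0.01,0.01],"twist":[0,0,0],"jaw":0.3}
    - {"travel":[0,-0.01,0.01],"twist":[0,0,0],"jaw":0.3}
    - {"travel":[0,-0.01,0.01],"twist":[0,0,0],"jaw":0.3}
  force: 50

```text
t: 6.92
position: [541.1, 193.3, 74.5]
orientation: [0.0, 0.709, 0.706, 0.001]
force: [-0.6, -1.2, 2.2]
gripper_width: 38.9
```

carry_out:
  moves:
    - {"travel":[0,0,0],"twist":[0,0,0],"jaw":0.3}
    - {"travel":[0,0,0],"twist":[0,0,0],"jaw":0.3}

```text
t: 7.08
position: [541.0, 193.3, 74.5]
orientation: [0.0, 0.709, 0.706, 0.0]
force: [-1.4, -0.1, 4.1]
gripper_width: 38.6
```

carry_out:
  moves:
    - {"travel":[0,0,-0.07],"twist":[0,0,0],"jaw":0.3}
    - {"travel":[0,0,-0.2],"twist":[0,0,0],"jaw":0.3}
    - {"travel":[0,0,-0.4],"twist":[0,0,0],"jaw":0.3}
    - {"travel":[0,0,-0.6],"twist":[0,0,0],"jaw":0.3}
    - {"travel":[0,0,-0.8],"twist":[0,0,0],"jaw":0.3}

```text
t: 7.5
position: [539.6, 193.0, 194.5]
orientation: [-0.001, 0.709, 0.706, -0.001]
force: [0.8, -0.6, -2.1]
gripper_width: 38.7
```

carry_out:
  moves:
    - {"travel":[0,0,-0.2],"twist":[0,0,0],"jaw":0.3}
    - {"travel":[0,0,-0.35],"twist":[0,0,0],"jaw":0.3}
    - {"travel":[0,0,-0.35],"twist":[0,0,0],"jaw":0.3}
    - {"travel":[0,0,-0.35],"twist":[0,0,0],"jaw":0.3}

```text
t: 7.83
position: [541.2, 193.4, 247.9]
orientation: [0.001, 0.709, 0.706, 0.001]
force: [-1.3, -0.7, -1.7]
gripper_width: 38.5
```

```bash
python3 - <<'E'
from h import *
s=read_state(); print(s['position'],s['orientation'],s['force'],s['gripper_width']);T=wT(s)
save('wrist','wrist8.png'); save('side','side8.png')
im=cv2.imread('pics/side8.png')[130:330,120:320]
cv2.imwrite('pics/s8c.png',cv2.resize(im,None,fx=3,fy=3,interpolation=cv2.INTER_CUBIC))
E
```

```text
[541.187 193.354 247.918] [0.001 0.709 0.706 0.001] [-1.276 -0.662 -1.735] 38.54450068985096
```

View pics/wrist8.png

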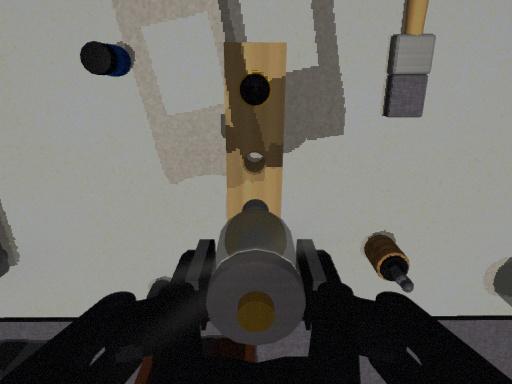

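View pics/s8c.png

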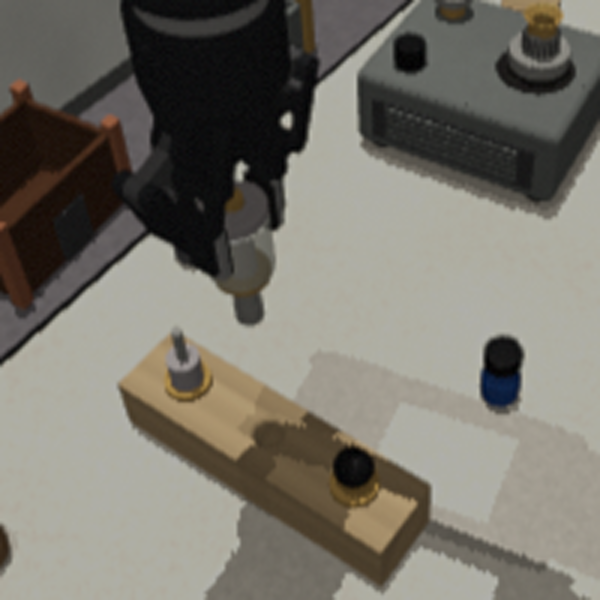

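carry_out:
  moves:
    - {"travel":[-0.2,0.03,0],"twist":[0,0,0],"jaw":0.3}
    - {"travel":[-0.45,0.07,0],"twist":[0,0,0],"jaw":0.3}
    - {"travel":[-0.72,0.1,0],"twist":[0,0,0],"jaw":0.3}
    - {"travel":[-1,0.135,0],"twist":[0,0,0],"jaw":0.3}

```text
t: 8.27
position: [558.2, 42.9, 243.3]
orientation: [-0.002, 0.708, 0.706, -0.002]
force: [1.0, -0.3, -1.1]
gripper_width: 38.8
```

carry_out:
  moves:
    - {"travel":[-0.25,0,0],"twist":[0,0,0],"jaw":0.3}
    - {"travel":[-0.5,0,0],"twist":[0,0,0],"jaw":0.3}
    - {"travel":[-0.75,0,0],"twist":[0,0,0],"jaw":0.3}
    - {"travel":[-1,0,0],"twist":[0,0,0],"jaw":0.3}

```text
t: 8.6
position: [557.5, -107.5, 243.3]
orientation: [-0.002, 0.709, 0.706, -0.001]
force: [1.7, 1.0, -0.3]
gripper_width: 39.1
```

carry_out:
  moves:
    - {"travel":[-0.25,0,0],"twist":[0,0,0],"jaw":0.3}
    - {"travel":[-0.48,0,0],"twist":[0,0,0],"jaw":0.3}
    - {"travel":[-0.65,0,0],"twist":[0,0,0],"jaw":0.3}
    - {"travel":[-0.77,0,0],"twist":[0,0,0],"jaw":0.3}
    - {"travel":[-0.81,0,0],"twist":[0,0,0],"jaw":0.3}

```text
t: 9.02
position: [557.1, -230.2, 243.1]
orientation: [-0.002, 0.71, 0.704, -0.001]
force: [0.2, 0.2, -1.8]
gripper_width: 39.1
```

carry_out:
  moves:
    - {"travel":[0,0,0],"twist":[0,0,0],"jaw":0.3}
    - {"travel":[0,0,0],"twist":[0,0,0],"jaw":0.3}
    - {"travel":[0,0,0],"twist":[0,0,0],"jaw":0.3}
    - {"travel":[0,0,0],"twist":[0,0,0],"jaw":0.3}

```text
t: 9.35
position: [558.9, -226.1, 246.0]
orientation: [-0.0, 0.708, 0.706, 0.0]
force: [-0.3, -0.1, -1.8]
gripper_width: 38.6
```

```bash
python3 - <<'E'
from h import *
s=read_state(); print(s['position'],s['orientation'],s['force'],s['gripper_width']);T=wT(s); np.save('T9.npy',T)
save('wrist','wrist9.png'); save('side','side9.png'); save('top','top9.png')
im=cv2.imread('pics/side9.png')[70:190,250:370]
a=cv2.resize(im,(600,600),interpolation=cv2.INTER_CUBIC)
cv2.imwrite('pics/s9c.png',a)
im=cv2.imread('pics/wrist9.png')[160:340,180:330]
cv2.imwrite('pics/w9c.png',cv2.resize(im,None,fx=3.3,fy=3.3,interpolation=cv2.INTER_CUBIC))
E
```

```text
[ 558.852 -226.11   245.952] [-0.     0.708  0.706  0.   ] [-0.254 -0.057 -1.756] 38.62736924498533
```

View pics/w9c.png

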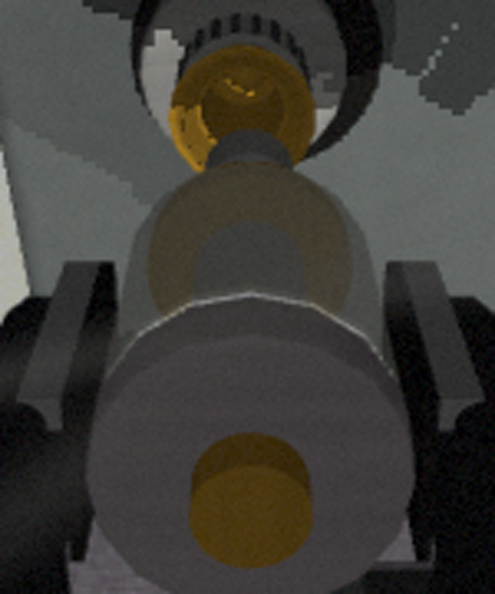

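View pics/s9c.png

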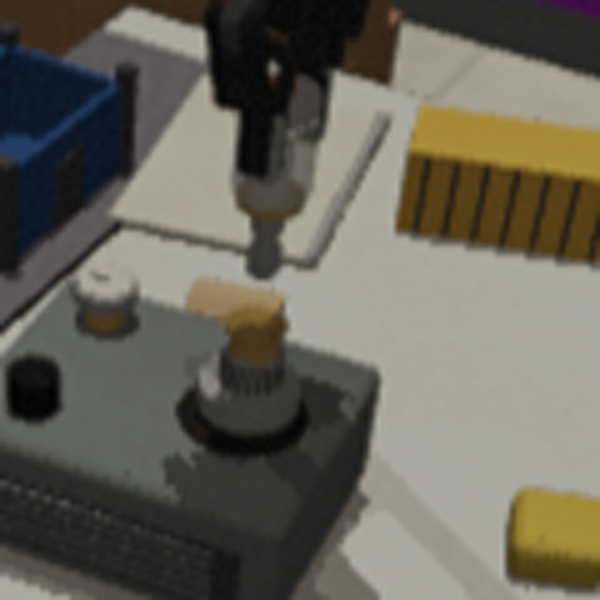

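```bash
python3 - <<'E'
from h import *
T=np.load('T9.npy')
th=np.linspace(0,6.28,90)
def circ(n,c,r,z,T=None): return np.array([proj(n,np.array([c[0]+r*np.cos(t),c[1]+r*np.sin(t),z]),T) for t in th])
cr=lambda p:(p-[180,160]+.5)*3.3
for x in (558,560,562):
    a=np.vstack([circ('wrist',(x,-226.1),6,179.5,T),circ('wrist',(x,-226.1),9,183.5,T)])
    print(x,'tip top row',cr(a)[:,1].min(), 'rim rows',cr(circ('wrist',(x,-227.8),18,148,T))[:,1].min(),cr(circ('wrist',(x,-227.8),28,111.5,T))[:,1].min(), 'cap', [cr(circ('wrist',(x,-226.1),20,281.5,T))[:,1].max(), cr(circ('wrist',(x,-226.1),20,281.5,T))[:,1].min()])
sc=lambda p:(p-[250,70]+.5)*5
for x in (558,560,562):
    print(x, sc(circ('side',(x,-226.1),6,179.5)).mean(0), sc(circ('side',(x,-227.8),18,148)).mean(0),sc(circ('side',(x,-227.8),28,111.5)).mean(0))
E
```

```text
558 tip top row 111.36147260612944 rim rows 23.942974674631095 -48.65421752769982 cap [np.float64(594.2637068956251), np.float64(302.7595495089475)]
560 tip top row 120.80831983471109 rim rows 32.432730336952496 -40.96027328383707 cap [np.float64(607.4098045829555), np.float64(318.76922164851743)]
562 tip top row 130.2010796504096 rim rows 40.87991827295153 -33.30056449866072 cap [np.float64(620.4333675056367), np.float64(334.61433518242416)]
558 [264.698 278.701] [260.266 327.972] [253.71  384.053]
560 [261.236 277.438] [256.893 326.702] [250.432 382.773]
562 [257.779 276.178] [253.525 325.433] [247.158 381.495]
```

carry_out:
  moves:
    - {"travel":[-0.012,0.007,0],"twist":[0,0,0],"jaw":0.3}
    - {"travel":[-0.012,0.007,0.1],"twist":[0,0,0],"jaw":0.3}
    - {"travel":[-0.012,0.007,0.18],"twist":[0,0,0],"jaw":0.3}
    - {"travel":[-0.012,0.007,0.18],"twist":[0,0,0],"jaw":0.3}
    - {"travel":[-0.012,0.007,0.18],"twist":[0,0,0],"jaw":0.3}

```text
t: 9.92
position: [559.0, -229.0, 217.7]
orientation: [-0.002, 0.709, 0.706, -0.0]
force: [0.2, -1.0, -1.4]
gripper_width: 38.9
```

```bash
python3 - <<'E'
from h import *
s=read_state(); print(s['position'],s['orientation'],s['force'],s['wrist_torque'],s['gripper_width']);T=wT(s); np.save('T10.npy',T)
save('wrist','wrist10.png'); save('side','side10.png')
im=cv2.imread('pics/side10.png')[90:170,260:340]
a=cv2.resize(im,(480,480),interpolation=cv2.INTER_CUBIC)
im=cv2.imread('pics/wrist10.png')[160:260,200:310]
b=cv2.resize(im,None,fx=3.0,fy=4.8,interpolation=cv2.INTER_CUBIC)
cv2.imwrite('pics/s10c.png',np.hstack([a[:,:460],b[:480]]))
E
```

```text
[ 558.959 -228.96   217.708] [-0.002  0.709  0.706 -0.   ] [ 0.223 -0.967 -1.413] [-0.009  0.007  0.048] 38.909097490248776
```

View pics/s10c.png

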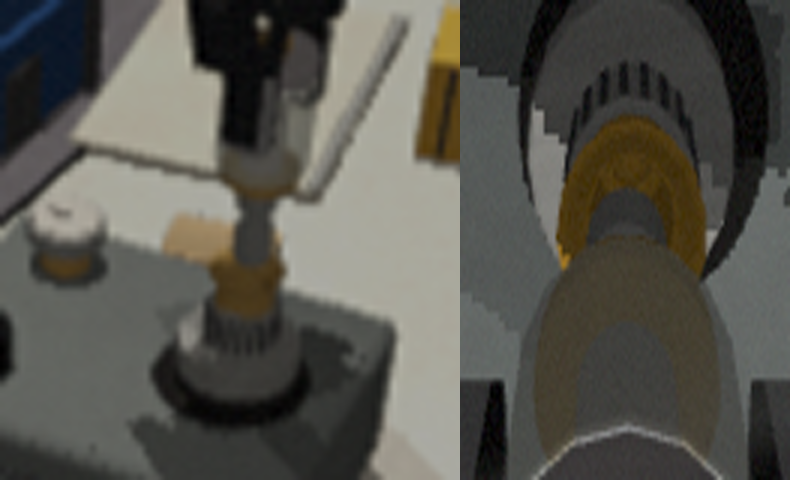

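carry_out:
  moves:
    - {"travel":[0,0,0],"twist":[0,0,0],"jaw":0.3}
    - {"travel":[0,0,0],"twist":[0,0,0],"jaw":0.3}
    - {"travel":[0,0,0],"twist":[0,0,0],"jaw":0.3}

```text
t: 10.27
position: [560.2, -229.8, 220.0]
orientation: [0.001, 0.709, 0.706, 0.0]
force: [1.3, -0.3, -0.8]
gripper_width: 38.9
```

```bash
python3 - <<'E'
from h import *
s=read_state(); print(s['position'],s['orientation'],s['force'],s['wrist_torque'],s['gripper_width']);T=wT(s); np.save('T11.npy',T)
save('wrist','wrist11.png'); save('side','side11.png')
im=cv2.imread('pics/side11.png')[100:160,270:330]
a=cv2.resize(im,(480,480),interpolation=cv2.INTER_CUBIC)
im=cv2.imread('pics/wrist11.png')[160:240,225:285]
b=cv2.resize(im,None,fx=5,fy=6,interpolation=cv2.INTER_CUBIC)
cv2.imwrite('pics/s11c.png',np.hstack([a,b[:480]]))
E
```

```text
[ 560.186 -229.807  219.99 ] [0.001 0.709 0.706 0.   ] [ 1.35  -0.255 -0.829] [-0.058  0.014  0.073] 38.88272332325012
```

View pics/s11c.png

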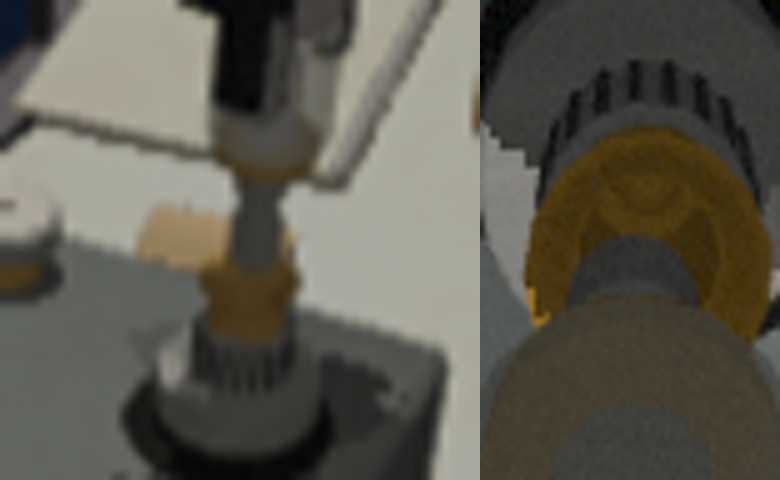

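```bash
python3 - <<'E'
from h import *
T=np.load('T11.npy')
th=np.linspace(0,6.28,90)
def circ(n,c,r,z,T=None): return np.array([proj(n,np.array([c[0]+r*np.cos(t),c[1]+r*np.sin(t),z]),T) for t in th])
for x in (558,560,562,564):
    a=np.vstack([circ('wrist',(x,-229.8),6,153.5,T),circ('wrist',(x,-229.8),9,157.5,T)])
    print(x,a[:,1].min(),circ('wrist',(x,-227.6),18,148,T)[:,1].min(), circ('side',(x,-229.8),6,153.5).mean(0),circ('side',(x,-227.6),18,148).mean(0))
print('obs 199.2-.4 181.3-.4', 'side tip col',270+255/8-.5,'rim',270+251/8-.5)
E
```

```text
558 191.16665200551026 174.09187411810652 [302.159 132.97 ] [301.517 135.132]
560 194.0393695828263 176.93276247726104 [301.482 132.717] [300.842 134.878]
562 196.89552444915108 179.75772547998662 [300.806 132.464] [300.168 134.624]
564 199.73525943171344 182.56689666273738 [300.131 132.211] [299.496 134.371]
obs 199.2-.4 181.3-.4 side tip col 301.375 rim 300.875
```

carry_out:
  moves:
    - {"travel":[0.014,-0.004,0],"twist":[0,0,0],"jaw":0.3}
    - {"travel":[0.014,-0.004,0],"twist":[0,0,0],"jaw":0.3}
    - {"travel":[0.014,-0.004,0],"twist":[0,0,0],"jaw":0.3}

```text
t: 10.62
position: [559.2, -227.3, 219.3]
orientation: [-0.0, 0.709, 0.706, -0.0]
force: [0.3, -0.5, -1.1]
gripper_width: 38.6
```

carry_out:
  moves:
    - {"travel":[0,0,0.02],"twist":[0,0,0],"jaw":0.3}
    - {"travel":[0,0,0.04],"twist":[0,0,0],"jaw":0.3}
    - {"travel":[0,0,0.055],"twist":[0,0,0],"jaw":0.3}
    - {"travel":[0,0,0.055],"twist":[0,0,0],"jaw":0.3}

```text
t: 10.95
position: [558.8, -227.2, 209.9]
orientation: [-0.001, 0.709, 0.706, -0.0]
force: [0.3, 0.2, -1.6]
gripper_width: 39.2
```

carry_out:
  moves:
    - {"travel":[0,0.003,0.015],"twist":[0,0,0],"jaw":0.3}
    - {"travel":[0,0.003,0.03],"twist":[0,0,0],"jaw":0.3}
    - {"travel":[0,0.003,0.04],"twist":[0,0,0],"jaw":0.3}
    - {"travel":[0,0.003,0.04],"twist":[0,0,0],"jaw":0.3}

```text
t: 11.28
position: [559.5, -227.3, 204.4]
orientation: [-0.0, 0.709, 0.706, -0.0]
force: [0.6, -0.5, 0.1]
gripper_width: 39.0
```

carry_out:
  moves:
    - {"travel":[0,0,0.02],"twist":[0,0,0],"jaw":0.3}
    - {"travel":[0,0,0.04],"twist":[0,0,0],"jaw":0.3}
    - {"travel":[0,0,0.06],"twist":[0,0,0],"jaw":0.3}
    - {"travel":[0,0,0.06],"twist":[0,0,0],"jaw":0.3}

```text
t: 11.62
position: [559.2, -227.2, 195.0]
orientation: [-0.001, 0.709, 0.706, -0.0]
force: [-0.7, 0.5, -1.3]
gripper_width: 38.8
```

carry_out:
  moves:
    - {"travel":[0,0,0.02],"twist":[0,0,0],"jaw":0.3}
    - {"travel":[0,0,0.04],"twist":[0,0,0],"jaw":0.3}
    - {"travel":[0,0,0.05],"twist":[0,0,0],"jaw":0.3}
    - {"travel":[0,0,0.05],"twist":[0,0,0],"jaw":0.3}

```text
t: 11.95
position: [559.4, -227.3, 187.9]
orientation: [-0.001, 0.709, 0.706, -0.0]
force: [0.0, -0.2, -1.1]
gripper_width: 38.9
```

carry_out:
  moves:
    - {"travel":[0,0,0.015],"twist":[0,0,0],"jaw":0.3}
    - {"travel":[0,0,0.03],"twist":[0,0,0],"jaw":0.3}
    - {"travel":[0,0,0.045],"twist":[0,0,0],"jaw":0.3}
    - {"travel":[0,0,0.045],"twist":[0,0,0],"jaw":0.3}

```text
t: 12.28
position: [559.4, -227.3, 181.1]
orientation: [-0.001, 0.709, 0.706, -0.0]
force: [-0.5, -0.4, -1.4]
gripper_width: 38.7
```

carry_out:
  moves:
    - {"travel":[0,0,0.007],"twist":[0,0,0],"jaw":0.3}
    - {"travel":[0,0,0.013],"twist":[0,0,0],"jaw":0.3}
    - {"travel":[0,0,0.013],"twist":[0,0,0],"jaw":0.3}

```text
t: 12.53
position: [559.7, -227.4, 179.6]
orientation: [-0.0, 0.709, 0.706, -0.0]
force: [-0.0, -0.7, -1.6]
gripper_width: 38.9
```

carry_out:
  moves:
    - {"travel":[0,0,0.007],"twist":[0,0,0],"jaw":0.3}
    - {"travel":[0,0,0.013],"twist":[0,0,0],"jaw":0.3}
    - {"travel":[0,0,0.013],"twist":[0,0,0],"jaw":0.3}

```text
t: 12.78
position: [560.1, -227.6, 179.0]
orientation: [0.0, 0.709, 0.706, 0.0]
force: [-1.6, 1.1, 3.8]
gripper_width: 38.7
```

carry_out:
  moves:
    - {"travel":[0,0,0.007],"twist":[0,0,0],"jaw":0.3}
    - {"travel":[0,0,0.007],"twist":[0,0,0],"jaw":0.3}

```text
t: 12.95
position: [560.3, -227.6, 178.8]
orientation: [0.001, 0.709, 0.706, 0.0]
force: [-1.7, 1.5, 7.8]
gripper_width: 39.0
```

carry_out:
  moves:
    - {"travel":[0,0,0.007],"twist":[0,0,0],"jaw":0.3}
    - {"travel":[0,0,0.007],"twist":[0,0,0],"jaw":0.3}

```text
t: 13.12
position: [560.0, -227.6, 177.6]
orientation: [0.001, 0.709, 0.706, 0.0]
force: [-3.4, 0.8, 7.5]
gripper_width: 39.0
```

carry_out:
  moves:
    - {"travel":[0,-0.004,0.005],"twist":[0,0,0],"jaw":0.3}
    - {"travel":[0,-0.004,0.007],"twist":[0,0,0],"jaw":0.3}

```text
t: 13.28
position: [559.9, -227.7, 177.4]
orientation: [0.001, 0.709, 0.706, 0.0]
force: [-2.6, 1.3, 10.3]
gripper_width: 39.2
```

carry_out:
  moves:
    - {"travel":[0,0,0.005],"twist":[0,0,0],"jaw":0.3}
    - {"travel":[0,0,0.007],"twist":[0,0,0],"jaw":0.3}

```text
t: 13.45
position: [559.6, -227.7, 176.1]
orientation: [0.001, 0.709, 0.706, 0.0]
force: [-3.4, 1.8, 11.1]
gripper_width: 38.9
```

carry_out:
  moves:
    - {"travel":[0,-0.003,0.005],"twist":[0,0,0],"jaw":0.3}
    - {"travel":[0,-0.003,0.005],"twist":[0,0,0],"jaw":0.3}

```text
t: 13.62
position: [560.0, -228.0, 174.8]
orientation: [0.002, 0.709, 0.706, 0.001]
force: [1.4, -0.2, 2.9]
gripper_width: 38.6
```

```bash
python3 - <<'E'
from h import *
s=read_state(); print(s['position'],s['orientation'],s['force'],s['wrist_torque'],s['gripper_width'])
save('side','side12.png')
im=cv2.imread('pics/side12.png')[90:170,260:340]
cv2.imwrite('pics/s12c.png',cv2.resize(im,(560,560),interpolation=cv2.INTER_CUBIC))
E
```

```text
[ 559.993 -228.027  174.783] [0.002 0.709 0.706 0.001] [ 1.445 -0.17   2.856] [ 0.025 -0.335  0.023] 38.55405487541533
```

View pics/s12c.png

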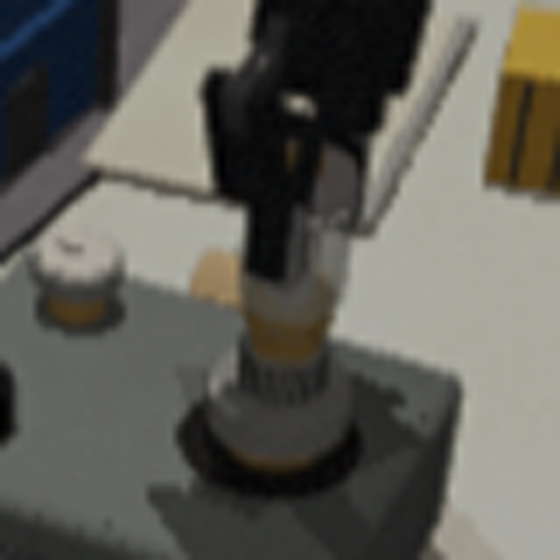

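The force dropped from 11 to 3 N at TCP z 174.8. The sleeve is forward: brass shows under the collar and the neck gap is gone. Now I release.

carry_out:
  moves:
    - {"travel":[0,0,0],"twist":[0,0,0],"jaw":0}
    - {"travel":[0,0,0],"twist":[0,0,0],"jaw":-0.4}
    - {"travel":[0,0,0],"twist":[0,0,0],"jaw":-0.9}
    - {"travel":[0,0,0],"twist":[0,0,0],"jaw":-0.9}
    - {"travel":[0,0,0],"twist":[0,0,0],"jaw":-0.9}

```text
t: 14.08
position: [558.3, -227.3, 172.3]
orientation: [-0.001, 0.709, 0.706, -0.0]
force: [0.1, -0.1, -0.7]
gripper_width: 80.7
```

carry_out:
  moves:
    - {"travel":[0,0,-0.1],"twist":[0,0,0],"jaw":-0.9}
    - {"travel":[0,0,-0.3],"twist":[0,0,0],"jaw":-0.9}
    - {"travel":[0,0,-0.5],"twist":[0,0,0],"jaw":-0.9}
    - {"travel":[0,0,-0.7],"twist":[0,0,0],"jaw":-0.9}
    - {"travel":[0,0,-0.7],"twist":[0,0,0],"jaw":-0.9}

```text
t: 14.5
position: [562.0, -229.3, 286.0]
orientation: [0.007, 0.709, 0.706, 0.002]
force: [0.8, -1.3, 2.1]
gripper_width: 81.2
```

```bash
python3 - <<'E'
from h import *
s=read_state(); print(s['position'],s['force'],s['gripper_width']);T=wT(s)
save('side','side13.png'); save('wrist','wrist13.png'); save('top','top13.png')
im=cv2.imread('pics/side13.png')[90:170,260:340]
a=cv2.resize(im,(480,480),interpolation=cv2.INTER_CUBIC)
b=cv2.imread('pics/top13.png')[100:300,60:420]
cv2.imwrite('pics/s13c.png',a); cv2.imwrite('pics/t13c.png',cv2.resize(b,None,fx=2,fy=2))
c=cv2.imread('pics/wrist13.png'); cv2.imwrite('pics/w13c.png',cv2.resize(c[120:320,160:360],None,fx=2.5,fy=2.5))
E
```

```text
[ 561.975 -229.348  285.959] [ 0.815 -1.291  2.055] 81.16489473387661
```

View pics/s13c.png

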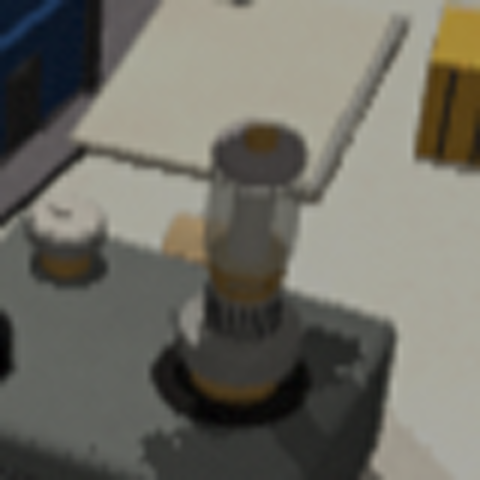

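View pics/t13c.png

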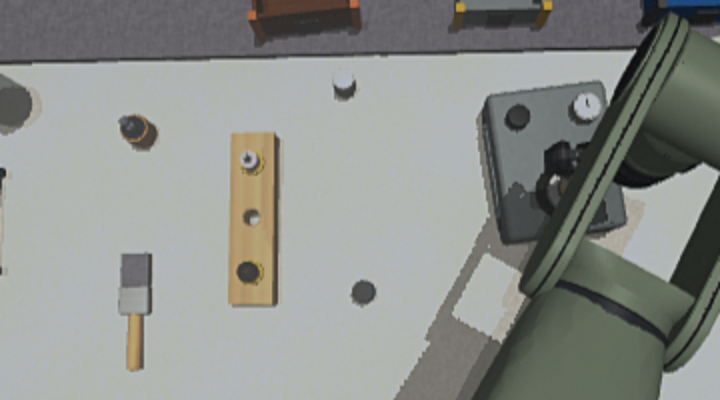

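View pics/w13c.png

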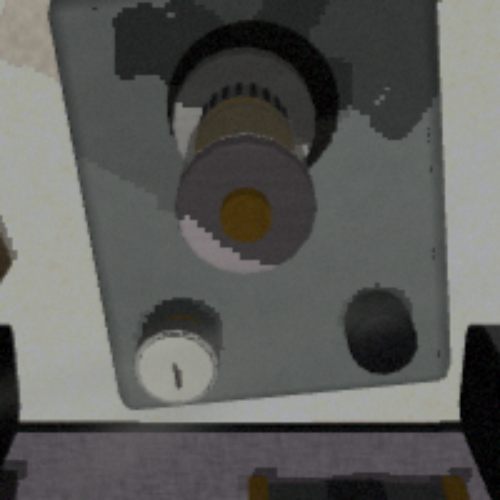

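```bash
python3 - <<'E'
from h import *
for z in (108+102,): 
  P=np.array([560.3,-227.8,z]); print(proj('side',P),(proj('side',P)-[260,90]+.5)*6, (proj('side',P+[0,0,5])-[260,90]+.5)*6, ray('side',(302.7,115.3),z))
finish_job()
E
```

```text
[303.146 114.316] [261.876 148.897] [263.052 138.461] [ 559.125 -223.284  210.   ]
the job is handed in; nothing more can be done
```

The filter is fitted in the compressor's quick coupler, with the sleeve sprung forward, and I handed the job in at about 14.7 s. The hand-in gives no verdict.

- **Sleeve:** I pressed the collar down with the fingertips, and the force rose to about 16 N at the end of the stroke. After I lifted off, the wrist and side pictures showed the sleeve still back, with no lock teeth in the bore.
- **Insertion:** I lined the plug up with the mouth in the wrist and side pictures. It went down without resistance to the plunger. The push peaked at about 11 N on the reading (about 12 N allowing for the filter's weight), well under the 30 N limit. The force then fell to about 3 N at the expected home height, and the sleeve sprang forward.
- **Last checks:** The pictures show the filter looking upright with the sleeve up and the gripper clear above. The nozzle and stopper are still in the rack, and the paint pots and figure look unmoved. The arm hid the crate and tape measure in the last top view, so I did not check those again. My path never came near them.
- **Disagreements:**
  - In the last side picture the cap's centre read about 1 pixel (3 mm) low of the prediction. That is within the reading and calibration error.
  - The fingertips touched the collar with the reported TCP about 12 mm higher than I expected. I allowed for that when gripping the filter.
  - Position readings taken right after fast moves were off by up to about 4 mm until the arm settled.

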